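# Close the reel case and set its colour code

### The arm

A 7-joint arm with a two-finger parallel gripper is mounted at the origin on the work surface. World frame = base frame: x ahead of the robot, y to its left, z up, the work surface at z = 0. Lengths are in mm, angles in rad, forces in N, time in s.
With the tool pointing down it reaches from about 425 to 975 mm from the base axis. Payload 16.7 kg.
Tool frame: the origin (TCP) lies between the finger pads; the fingertips stand 14 mm ahead of it and the grasp point (between the pads) lies 5 mm behind it; z points along the fingers, y is the line along which they close (so a half turn about z gives the same grasp; the last joint's range is limited). The gripper opens to 85 mm and grips with 20 to 120 N. Pads are 22 mm wide; open, the fingers measure 114 mm over their backs; the gripper's body (76 mm by 85 mm) begins 54 mm behind the grasp point. The pads swing forward as they close: fully open they stand 13 mm farther back than shut.
Start: joints at [1.042, 0.426, 0.074, 1.606, -0.034, 1.111, -0.067], TCP at [249.585, -627.124, 245.302] pointing down, gripper open.
Joint ranges: [-2.85, 2.85], [-0.5, 2.14], [-1.23, 1.37], [0.21, 2.46], [-1.02, 4.16], [0.16, 2.05], [-2.73, 2.73]. Speed limits (rad/s): [1.89, 1.89, 2.39, 2.39, 3.01, 3.01, 3.01].

### API

Orientations are given as a unit quaternion [w, x, y, z].
In Python, from rig import r, eyes gives the robot as it stands.
- The arm moves only by the shell command python3 -m inch 'ROWS' [FORCE]. ROWS is JSON, a list of rows, each an object of numbers: "dx", "dy", "dz": the shift along the tool's x, y, z in units of 25 mm (1.0 is 25 mm); "rx", "ry", "rz": the turn, a rotation vector about the tool's x, y, z in units of 6 degrees (1.0 is 6 degrees); "fingers": the closure in counts, from 0 (fully open) to 255 (shut). A call has exactly 10 rows; each row shifts and turns the commanded pose from where the row before left it, along the tool's axes as they then stand; what a row does not reach is not made up. A row lasts 1/8 s, in which the tool goes at most 62.5 mm and 10.7 degrees, less where a joint would pass 70% of its speed; a pose out of reach is approached as far as the arm can. A call is refused whole if a number of a shift passes 1 or a number of a turn 1, either way. A call with a gripper value outside its range is refused whole. The fingers move at their own pace and stop on an object; FORCE is the grip in N (left out, the last holds). Time passes only in rows, so rows that do not move let the fingers close, or fill a call up. It gives the time, the measured TCP pose, the force, the opening and the grip force at its end, in the units of the state.
- r.get_state(): the state, without advancing time (a new reading comes with each control period).
- eyes.read_camera(name): name is "scene" or "side" or "wrist"; returns (picture, depth): 480x640x3 uint8, blue, green, red; 480x640 float32, mm along the optical axis (not along the pixel's ray), 0 where there is no reading.
- eyes.camera_info(name): a dict with "vertical_fov" (degrees; the focal length in pixels is half the picture's height over the tangent of half this angle, whatever the lens; pixels are square), "cx", "cy" (the principal point, pixels), "extrinsics" (4x4, takes a point from world to camera coordinates); the wrist camera has in their place "hand_eye" (4x4, takes a point from camera to tool coordinates, whose origin is the TCP and whose axes are the flange's). Camera axes: x right, y up, looking along -z (the intrinsics and any distortion apply to the point x, -y, -z); pixel columns grow to the right and rows downward; lengths in mm; the calibration is good to about 2 mm. A picture is of the moment at which its call begins: read the wrist's pose just before it. camera_info takes no time and is no camera call.
- r.close_job(): hands the job in; it is judged then, once.
The state is a dict: "t": time; "qpos": joint angles; "qvel": joint speeds; "joint_efforts": joint torques, N m; "position": TCP position; "tcp_rot": TCP orientation; "contact_force": force on the tool from outside, world axes, zero at the start; "moment": the same for the moment, N m; "opening": finger opening in mm; "grip_force": force on a finger pad.
Only numpy, scipy, OpenCV 4.12 (cv2) and the standard library are available. Lean on these libraries where they do the work, as an engineer would, in place of code of your own. Each camera call takes 0.05 s, during which the arm holds its last target. There are 200 camera calls.

### The job

Close the reel case: tilt the wooden hatch in under the steel lip on the robot's side of the well, lay it flat on the ledges and let it go. Only then set the lock by turning the dials one by one, the white dial's nose to its red dot, the orange dial's to its green dot and the black dial's to its blue dot. Leave the spool and the bottles and tin where they stand.

Things in the scene. Friction and masses are not known exactly. Their poses are not given: they have to be found in the camera images.
- case: Green steel reel case fixed to the bench, 250 (x) by 280 (y) by 64 mm high; origin: centre of its underside, z up, -x side towards the robot. Three dials in a row on its deck at x = -80 mm, y = -84, 0 and 84 mm (which is where varies). Beyond them a square hatch well: opening x -30 to 110, y -70 to 70 mm, with ledges 12 mm wide inside, their tops at z = 44 mm, 20 mm below the deck.
- lip (a point): Middle of the edge of the 4 mm steel lip (z 60 to 64 mm) that bounds the well's opening on the robot's side: case x = -30, y = 0, z = 60 mm (the lip's underside). Below the lip the ledge runs on as a pocket, 16 mm high and 22 mm deep (to case x = -52 mm), 140 mm wide.
- seat (a point): Where the seated hatch's origin should come: case x = 29, y = 0, z = 44 mm. The hatch (150 mm) is longer than the opening (140 mm): tilted about 12 degrees, its robot-side edge goes down and under the lip by about 16 mm, then the far edge is lowered inside the far wall. Flat, it has 6 mm of play in x and 5 mm in y either way.
- hatch: Loose light-wood hatch board, 150 (x) by 130 (y) by 6 mm, about 0.3 kg, lying flat on the bench at the start. Origin: centre of its underside, z up. On its middle stands a black grip bar 12 mm thick (x), 60 mm long (y), from 6 to 36 mm above the underside. It is the same either way round (half turn).
- hatch_handle (a point): Point on the hatch's grip bar, on its middle plane, 28 mm above the hatch's underside (8 mm below the bar's top).
- white_plate: Aluminium plate of the white dial, 78 mm across, 3 mm thick, on the case's deck at any angle. Origin: centre of its underside, on the dial's axis; z up. Coloured 9 mm dots 33 mm from the axis: red along the plate's +x, yellow +y, green -x, blue -y. The dial: a 44 mm skirt up to z 7 mm, then an upright white finger bar, 40 long, 14 wide, z 7 to 37 mm, with a narrow black pointer nose at one end and a black line on top.
- orange_plate: Aluminium plate of the orange dial, 78 mm across, 3 mm thick, on the case's deck at any angle. Origin: centre of its underside, on the dial's axis; z up. Coloured 9 mm dots 33 mm from the axis: red along the plate's +x, yellow +y, green -x, blue -y. The dial: a 44 mm skirt up to z 7 mm, then an upright orange finger bar, 40 long, 14 wide, z 7 to 37 mm, with a narrow black pointer nose at one end and a black line on top.
- black_plate: Aluminium plate of the black dial, 78 mm across, 3 mm thick, on the case's deck at any angle. Origin: centre of its underside, on the dial's axis; z up. Coloured 9 mm dots 33 mm from the axis: red along the plate's +x, yellow +y, green -x, blue -y. The dial: a 44 mm skirt up to z 7 mm, then an upright black finger bar, 40 long, 14 wide, z 7 to 37 mm, with a narrow white pointer nose at one end and a white line on top.
- white_nose (a point): Tip of the white dial's pointer nose, 28.5 mm from the dial's axis.
- orange_nose (a point): Tip of the orange dial's pointer nose, 28.5 mm from the dial's axis.
- black_nose (a point): Tip of the black dial's pointer nose, 28.5 mm from the dial's axis.
- white_dial (a joint): Angle of the white dial (rad): 0 when its nose points to the red dot, growing anticlockwise seen from above (yellow 1.571, green 3.142, blue -1.571). Stops at -2.4 and 3.9; about 0.05 N m of friction, stays where it is left. Its code is red: 0.
- orange_dial (a joint): Angle of the orange dial (rad): 0 when its nose points to the red dot, growing anticlockwise seen from above (yellow 1.571, green 3.142, blue -1.571). Stops at -2.4 and 3.9; about 0.05 N m of friction, stays where it is left. Its code is green: 3.142.
- black_dial (a joint): Angle of the black dial (rad): 0 when its nose points to the red dot, growing anticlockwise seen from above (yellow 1.571, green 3.142, blue -1.571). Stops at -2.4 and 3.9; about 0.05 N m of friction, stays where it is left. Its code is blue: -1.571.
- spool: Bystander: dark wooden spool, 36 mm across, 40 mm high, loose on the case's deck beside the well. Origin: centre of its underside.
- glue: Bystander: small white bottle with a red cap, 34 mm across, 60 mm high, loose on the case's deck on the other side of the well. Origin: centre of its underside.
- varnish: Bystander: tall amber bottle, 60 mm across, 170 mm high, standing on the bench between the case and where the hatch lies. Origin: centre of its underside.
- tin: Bystander: round tin with a blue band, 60 mm across, 80 mm high, standing on the bench close beside the case, on the side away from the hatch. Origin: centre of its underside.
Things that resemble listed ones, but are neither listed nor needed, are in the scene too. There is more than one size of the hatch; the job needs the middle-sized.

How it is judged (in metres and radians):
On the way, in this order (a step that is already met when the one before it is completed fails the run):
1. the hatch lies flat on the ledges with its edge under the lip, and is let go (x of hatch in the frame of case between 0.019 and 0.039 m and y of hatch in the frame of case between -0.01 and 0.01 m and z of hatch in the frame of case between 0.041 and 0.047 m and angle between hatch's own z axis and vertical below 0.05 rad and angle between the x axis of hatch and the x axis of case, either way round below 0.15 rad and contact force between the fingers and hatch below 0.1 N), for 0.2 s.
2. then all three dials point to their code dots (value of joint white_dial between -0.15 and 0.15 rad and value of joint orange_dial between 2.992 and 3.292 rad and value of joint black_dial between -1.721 and -1.421 rad), for 0.2 s.
At the end, for the whole second after the job is handed in: Hatch at rest on the ledges: tilt under 0.05 rad, underside 41 to 47 mm above the bench, square to the case within 0.15 rad, centre at x 19 to 39 mm, y within 10 mm in the case frame (edge under the lip). White dial at red, orange at green, black at blue, each within 0.15 rad, at rest (all of step 2 and x of hatch in the frame of case between 0.019 and 0.039 m and y of hatch in the frame of case between -0.01 and 0.01 m and z of hatch in the frame of case between 0.041 and 0.047 m and angle between hatch's own z axis and vertical below 0.05 rad and angle between the x axis of hatch and the x axis of case, either way round below 0.15 rad and linear speed of hatch below 0.02 m/s and velocity of joint white_dial between -0.05 and 0.05 rad/s and velocity of joint orange_dial between -0.05 and 0.05 rad/s and velocity of joint black_dial between -0.05 and 0.05 rad/s); the robot touches nothing.
It fails at once if the spool is moved more than 30 mm or tipped over (distance of spool from where it was at the start of the episode above 0.03 m or angle between spool's own z axis and vertical above 0.5 rad).
It fails at once if the glue is moved more than 30 mm or tipped over (distance of glue from where it was at the start of the episode above 0.03 m or angle between glue's own z axis and vertical above 0.5 rad).
It fails at once if the varnish is moved more than 30 mm or tipped over (distance of varnish from where it was at the start of the episode above 0.03 m or angle between varnish's own z axis and vertical above 0.5 rad).
It fails at once if the tin is moved more than 30 mm or tipped over (distance of tin from where it was at the start of the episode above 0.03 m or angle between tin's own z axis and vertical above 0.5 rad).
It also fails if it takes over 70 s, if anything falls off the work surface, if the arm or the gripper's body presses on something with over 40 N, if the wrist force passes 120 N, or if a joint passes its speed limit or range.

## Working session

There is one attempt and no reset: what is moved stays moved. The work goes in short steps, Python scripts to look and compute and a shell command to move; the robot and the scene stay as the last step left them, time stands still between calls to the robot, and variables do not carry over. Pictures are saved under pics/ and viewed, at most 10 in all, crops included, and the job is handed in when it is done.

```bash
ls; mkdir -p pics
python3 - <<'E'
from rig import r, eyes
import cv2, numpy as np, json
for n in ("scene","side"):
    p,d=eyes.read_camera(n); cv2.imwrite(f"pics/{n}0.png",p); np.savez(f"pics/{n}0.npz",p=p,d=d)
    i=eyes.camera_info(n); print(n,i)
print(eyes.camera_info("wrist")); s=r.get_state(); print(s)
E
```

```text
pics
scene {'vertical_fov': 50.84391670978149, 'cx': 312.6009666687372, 'cy': 244.2659397783633, 'extrinsics': array([[-2.03200120e-02,  9.99638627e-01,  1.75986239e-02,
         1.13033872e+02],
       [-6.89868422e-01, -2.67593540e-02,  7.23440044e-01,
         2.29011318e+02],
       [ 7.23649541e-01,  2.55957551e-03,  6.90162873e-01,
        -1.49804455e+03],
       [ 0.00000000e+00,  0.00000000e+00,  0.00000000e+00,
         1.00000000e+00]])}
side {'vertical_fov': 50.89197131018626, 'cx': 317.9402873924998, 'cy': 232.25421067294212, 'extrinsics': array([[ 9.25336642e-01, -3.78834766e-01,  1.53727015e-02,
        -4.62469963e+02],
       [ 1.79229863e-01,  4.72793994e-01,  8.62752859e-01,
        -1.06473792e+02],
       [-3.34108898e-01, -7.95581586e-01,  5.05392110e-01,
        -1.20993756e+03],
       [ 0.00000000e+00,  0.00000000e+00,  0.00000000e+00,
         1.00000000e+00]])}
{'vertical_fov': 70.99195292337546, 'cx': 319.550875697941, 'cy': 244.3832433735661, 'hand_eye': array([[ 1.49220276e-04,  9.47458333e-01,  3.19879171e-01,
         8.30868723e+01],
       [ 9.999999
[... 257 characters left out ...]
: array([ 1.04250368,  0.4266837 ,  0.0738586 ,  1.60653033, -0.03411143,
        1.11077212, -0.06709023]), 'qvel': array([ 0.00163177, -0.00219931,  0.00115926, -0.00098747,  0.0029155 ,
        0.00117278,  0.0001696 ]), 'joint_efforts': array([ 7.28801504e-03, -9.51526737e+01,  3.77079159e+00, -4.64404178e+01,
        1.96045364e-02,  6.39845763e-03, -7.26010944e-05]), 'position': array([ 249.4673035 , -626.84575736,  244.67685671]), 'tcp_rot': array([-5.48868974e-04,  9.82120887e-01,  1.88250477e-01, -1.42261038e-04]), 'contact_force': array([-0.53253402,  0.26622434, -0.66271048]), 'moment': array([-0.03948588,  0.02473219, -0.02601808]), 'grip_force': 0.0, 'opening': 85.2763603277687}
```

View pics/scene0.png

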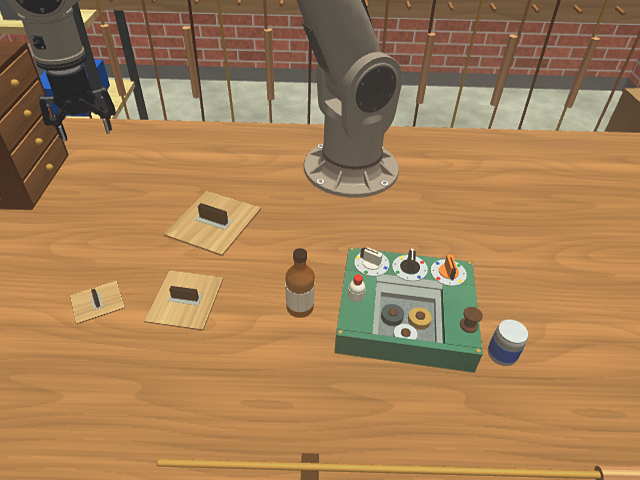

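View pics/side0.png

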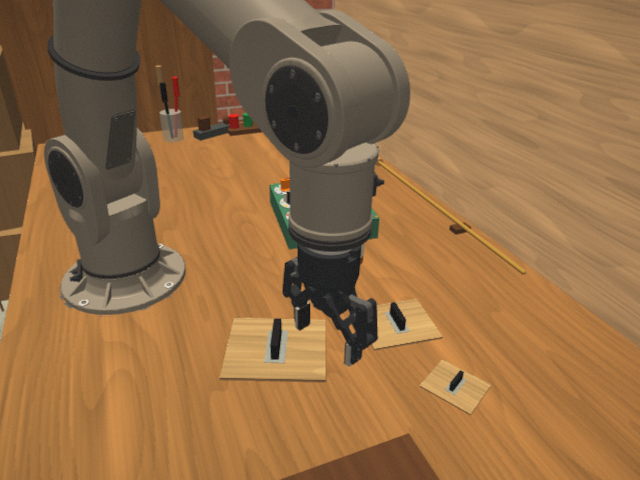

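Scene view: three hatches with grips at (213,222), (184,299) and (97,301). The case is at about (410,310), with white, black and orange dials at (371,260), (410,263) and (449,268). The glue is at (357,288), spool (471,318), varnish (300,285) and tin (508,340). I'll size the hatches by height above the bench.

```bash
cat > h.py <<'E'
import numpy as np, cv2
from rig import r, eyes
from scipy.spatial.transform import Rotation as R
def wrist_T(s):
    T=np.eye(4); q=s["tcp_rot"]; T[:3,:3]=R.from_quat([q[1],q[2],q[3],q[0]]).as_matrix(); T[:3,3]=s["position"]; return T
def cam(n,s=None):
    i=eyes.camera_info(n); f=240/np.tan(np.radians(i["vertical_fov"]/2))
    C=wrist_T(s)@i["hand_eye"] if n=="wrist" else np.linalg.inv(i["extrinsics"])
    return f,i["cx"],i["cy"],C
def onplane(c,uv,z):
    f,cx,cy,C=c; uv=np.atleast_2d(np.asarray(uv,float))
    d=np.c_[(uv[:,0]-cx)/f,-(uv[:,1]-cy)/f,-np.ones(len(uv))]@C[:3,:3].T
    return C[:3,3]+d*((z-C[2,3])/d[:,2])[:,None]
def cloud(c,d):
    f,cx,cy,C=c; v,u=np.mgrid[:480,:640]
    return np.stack([(u-cx)/f*d,-(v-cy)/f*d,-d],-1)@C[:3,:3].T+C[:3,3]
def proj(c,P):
    f,cx,cy,C=c; q=(np.atleast_2d(P)-C[:3,3])@C[:3,:3]; return np.c_[cx+f*q[:,0]/-q[:,2],cy-f*q[:,1]/-q[:,2]]
def rect(P):
    (c,sz,a)=cv2.minAreaRect(np.asarray(P,np.float32).reshape(-1,1,2)); return np.round(c,1),np.round(sz,1),round(a,1)
E
python3 - <<'E'
from h import *
z=np.load("pics/scene0.npz"); p,d=z["p"],z["d"]; c=cam("scene"); X=cloud(c,d)
print("bench z",[round(float(X[v,u,2]),1) for u,v in((150,380),(250,380),(100,250),(550,250))])
hsv=cv2.cvtColor(p,cv2.COLOR_BGR2HSV)
# deck: green pixels at z 58..70
m=((X[...,2]>58)&(X[...,2]<70)&(hsv[...,0]>55)&(hsv[...,0]<90)&(hsv[...,1]>80)&(d>0)).astype(np.uint8)
n,l,st,_=cv2.connectedComponentsWithStats(m); k=1+st[1:,4].argmax(); print("deck",rect(X[l==k][:,:2]),np.median(X[l==k][:,2]))
m=((X[...,2]>3.5)&(X[...,2]<60)&(d>0)).astype(np.uint8); m[:,290:]=0; m[:180]=0; m[340:]=0
m=cv2.morphologyEx(m,cv2.MORPH_OPEN,np.ones((3,3)))
n,l,st,ce=cv2.connectedComponentsWithStats(m)
for k in range(1,n):
    if st[k,4]>150: 
        Y=X[l==k]; lo=Y[Y[:,2]<11]; hi=Y[Y[:,2]>30]
        print(st[k],rect(lo[:,:2]), "top", rect(hi[:,:2]) if len(hi)>3 else None, np.median(lo[:,2]), Y[:,2].max())
for nm,uv,zz in(("white",(371,260),67),("black",(410,263),67),("orange",(449,268),67)): print(nm,onplane(c,uv,zz).round())
cv2.imwrite("pics/crop0.png",np.hstack([cv2.resize(p[185:335,60:270],None,fx=2,fy=2,interpolation=3),cv2.resize(p[235:385,330:510],(360,300),interpolation=3)]))
E
```

```text
bench z [-3.1, -4.9, -1.9, 0.1]
deck (array([549.8,  98.2]), array([279.5, 250. ]), 82.9) 62.6739252912007
[  0 180  49  29 814] (array([ 197.7, -863.4]), array([ 69., 137.]), 51.3) top (array([ 206.3, -862.4]), array([ 54.6, 114. ]), 49.8) 8.016482954379626 59.94690209780265
[ 166  192   94   62 3098] (array([ 263.2, -364.5]), array([173.3, 200.8]), 66.6) top (array([ 263.5, -364.6]), array([82.1, 21.1]), 67.5) 6.532074920394507 49.470996459557796
[160 283  56  42 789] (array([ 525. , -389.4]), array([ 95.5, 129.2]), 33.1) top (array([ 525.2, -385.5]), array([60. , 15.4]), 82.2) 5.3929015407910015 38.37907614444953
white [[452.  25.  67.]]
black [[458. 111.  67.]]
orange [[470. 196.  67.]]
```

View pics/crop0.png

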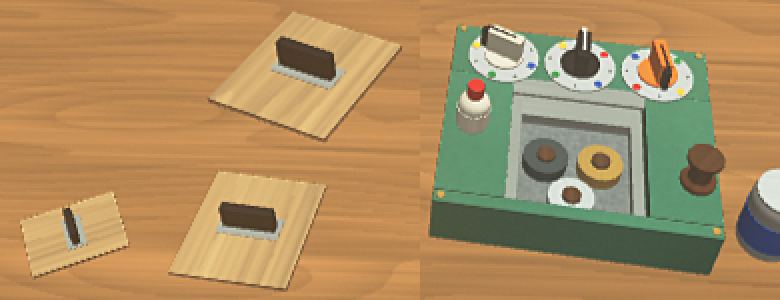

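Candidates: (213,222) is about 200×173 mm, the large one. (97,301) is the small one. (184,299), at world about (525,-387), has a 60 mm bar and falls between them, so it is the middle hatch the job needs, and the crop agrees. The case centre is about (550,98), yaw about -7°, with white, black, orange dials from -y to +y. I'll turn the tool and go over the hatch.

```bash
python3 -m inch '[{"rz":-1},{"rz":-1},{"rz":-1},{"rz":-1},{"rz":-1},{"rz":-1},{"rz":-1},{"rz":-1},{"rz":-1},{"rz":-1}]' 60; python3 -m inch '[{"dx":1,"dy":1},{"dx":1,"dy":1},{"dx":1,"dy":1},{"dx":1,"dy":1},{"dx":1,"dy":1},{"dx":1,"dy":1},{"dx":1,"dy":1},{"dx":1,"dy":1},{"dx":1,"dy":0.8},{}]'
cat > look.py <<'E'
import sys; from h import *
s=r.get_state(); p,d=eyes.read_camera("wrist"); n=sys.argv[1]
cv2.imwrite(f"pics/{n}.png",p); q=s["tcp_rot"]; np.savez(f"pics/{n}.npz",p=p,d=d,pos=s["position"],q=q)
E
cat >> h.py <<'E'
def load(n):
    z=np.load(f"pics/{n}.npz"); return z["p"],z["d"],cam("wrist",{"tcp_rot":z["q"],"position":z["pos"]}),z
def yaw(s): x=wrist_T(s)[:3,0]; return np.degrees(np.arctan2(x[1],x[0]))
E
python3 look.py w1
python3 - <<'E'
from h import *
p,d,c,z=load("w1"); X=cloud(c,d); print(z["pos"].round(1),yaw({"tcp_rot":z["q"],"position":z["pos"]}))
m=((X[...,2]>25)&(X[...,2]<50)&(d>0)&(p.max(-1)<90)).astype(np.uint8); n,l,st,ce=cv2.connectedComponentsWithStats(m)
for k in range(1,n):
    if st[k,4]>300: print(st[k],rect(X[l==k][:,:2]),np.percentile(X[l==k][:,2],[5,50,95]).round(1))
hsv=cv2.cvtColor(p,cv2.COLOR_BGR2HSV); print("bench z",np.median(X[240:,:][d[240:]>0][:,2]))
m=((X[...,2]>4)&(X[...,2]<60)&(d>0)).astype(np.uint8); m=cv2.morphologyEx(m,cv2.MORPH_OPEN,np.ones((5,5))); n,l,st,ce=cv2.connectedComponentsWithStats(m)
for k in range(1,n):
    if st[k,4]>2000: print(st[k],rect(X[(l==k)&(X[...,2]<11)][:,:2]))
E
```

```text
[ 249.5 -626.8  244.7] 21.70140910275712
[  12   64   96   75 2435] (array([ 261.2, -365.8]), array([77.7, 14.9]), 67.1) [28.  46.4 48.4]
[ 580  192   60   93 1247] (array([ 342.4, -918.7]), array([ 16.7, 101.3]), 89.5) [25.9 33.  46.8]
[ 486  299  154   61 1088] (array([ 230.6, -947. ]), array([ 15.7, 198.3]), 4.4) [26.3 37.9 48.7]
bench z 1.2362772435918146
[    0     0   209   228 31513] (array([ 260.5, -364.1]), array([171.4, 197.2]), 66.9)
[ 569  174   71  123 3702] (array([ 350.9, -925.2]), array([119.5,   3.7]), 0.2)
[ 462  292  178   71 3330] (array([ 228.1, -941. ]), array([ 53.1, 210.4]), 15.5)invalid input at $[0]: expected keys dx, dy, dz, rx, ry, rz, fingers
invalid input at $[0]: expected keys dx, dy, dz, rx, ry, rz, fingers
```

View pics/w1.png

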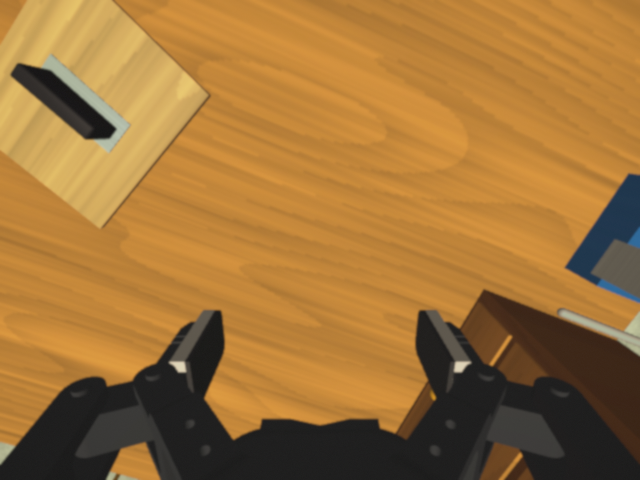

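Neither call moved the arm, because every key is required. The picture is still the start view, with the large hatch's grip at (65,100) and the fingers at the bottom. I'll write full rows.

```bash
python3 -m inch '[{"dx":0,"dy":0,"dz":0,"rx":0,"ry":0,"rz":-1,"fingers":0},{"dx":0,"dy":0,"dz":0,"rx":0,"ry":0,"rz":-1,"fingers":0},{"dx":0,"dy":0,"dz":0,"rx":0,"ry":0,"rz":-1,"fingers":0},{"dx":0,"dy":0,"dz":0,"rx":0,"ry":0,"rz":-1,"fingers":0},{"dx":0,"dy":0,"dz":0,"rx":0,"ry":0,"rz":-1,"fingers":0},{"dx":0,"dy":0,"dz":0,"rx":0,"ry":0,"rz":-1,"fingers":0},{"dx":0,"dy":0,"dz":0,"rx":0,"ry":0,"rz":-1,"fingers":0},{"dx":0,"dy":0,"dz":0,"rx":0,"ry":0,"rz":-1,"fingers":0},{"dx":0,"dy":0,"dz":0,"rx":0,"ry":0,"rz":-1,"fingers":0},{"dx":0,"dy":0,"dz":0,"rx":0,"ry":0,"rz":-1,"fingers":0}]' 60 && python3 -m inch '[{"dx":1,"dy":1,"dz":0,"rx":0,"ry":0,"rz":0,"fingers":0},{"dx":1,"dy":1,"dz":0,"rx":0,"ry":0,"rz":0,"fingers":0},{"dx":1,"dy":1,"dz":0,"rx":0,"ry":0,"rz":0,"fingers":0},{"dx":1,"dy":1,"dz":0,"rx":0,"ry":0,"rz":0,"fingers":0},{"dx":1,"dy":1,"dz":0,"rx":0,"ry":0,"rz":0,"fingers":0},{"dx":1,"dy":1,"dz":0,"rx":0,"ry":0,"rz":0,"fingers":0},{"dx":1,"dy":1,"dz":0,"rx":0,"ry":0,"rz":0,"fingers":0},{"dx":1,"dy":1,"dz":0,"rx":0,"ry":0,"rz":0,"fingers":0},{"dx":0.8,"dy":0.8,"dz":0,"rx":0,"ry":0,"rz":0,"fingers":0},{"dx":0,"dy":0,"dz":0,"rx":0,"ry":0,"rz":0,"fingers":0}]'
python3 look.py w2
cat > hat.py <<'E'
import sys; from h import *
p,d,c,z=load(sys.argv[1]); X=cloud(c,d); print(z["pos"].round(1),yaw({"tcp_rot":z["q"],"position":z["pos"]}))
m=((X[...,2]>25)&(X[...,2]<50)&(d>0)&(d>80)).astype(np.uint8); n,l,st,ce=cv2.connectedComponentsWithStats(m)
for k in range(1,n):
    if st[k,4]>300: Y=X[l==k]; t=Y[Y[:,2]>32]; print("bar",st[k],rect(t[:,:2]) if len(t)>3 else 0,np.percentile(Y[:,2],[5,50,95]).round(1))
m=((X[...,2]>4)&(X[...,2]<60)&(d>0)).astype(np.uint8); m=cv2.morphologyEx(m,cv2.MORPH_OPEN,np.ones((5,5))); n,l,st,ce=cv2.connectedComponentsWithStats(m)
for k in range(1,n):
    if st[k,4]>2000: print("board",st[k],rect(X[(l==k)&(X[...,2]<11)][:,:2]))
E
python3 hat.py w2
```

```text
t: 1.4
position: [249.5, -627.0, 245.0]
tcp_rot: [-0.0, 0.755, 0.655, 0.0]
contact_force: [0.7, 0.5, 0.3]
opening: 85.5
grip_force: 0.0
t: 2.65
position: [501.1, -438.9, 245.0]
tcp_rot: [-0.0, 0.755, 0.655, 0.001]
contact_force: [-0.6, -0.1, 0.1]
opening: 85.2
grip_force: 0.0
[ 501.1 -438.9  245. ] 81.9139410865135
bar [327 127  13  63 763] (array([ 522.8, -384.7]), array([58.9, 11.8]), 82.3) [34.5 36.  37.3]
bar [  53  135   33   82 2442] (array([ 261. , -363.8]), array([78.3, 17.7]), 66.6) [27.5 45.7 48.2]
board [    0    64   190   201 28505] (array([ 263.7, -365.6]), array([170.7, 191.1]), 66.9)
board [  258    90   149   127 17696] (array([ 522.6, -384.9]), array([129.8, 150.2]), 82.1)
```

The board measures 130×150 mm, the middle hatch, centred at (522.7,-384.8), so it is confirmed. Next I descend, grip and lift.

```bash
python3 -m inch '[{"dx":0.76,"dy":0.19,"dz":0.9,"rx":0,"ry":0,"rz":0,"fingers":0},{"dx":0.75,"dy":0.18,"dz":1,"rx":0,"ry":0,"rz":0,"fingers":0},{"dx":0.75,"dy":0.18,"dz":1,"rx":0,"ry":0,"rz":0,"fingers":0},{"dx":0,"dy":0,"dz":1,"rx":0,"ry":0,"rz":0,"fingers":0},{"dx":0,"dy":0,"dz":1,"rx":0,"ry":0,"rz":0,"fingers":0},{"dx":0,"dy":0,"dz":1,"rx":0,"ry":0,"rz":0,"fingers":0},{"dx":0,"dy":0,"dz":1,"rx":0,"ry":0,"rz":0,"fingers":0},{"dx":0,"dy":0,"dz":1,"rx":0,"ry":0,"rz":0,"fingers":0},{"dx":0,"dy":0,"dz":0.86,"rx":0,"ry":0,"rz":0,"fingers":0},{"dx":0,"dy":0,"dz":0,"rx":0,"ry":0,"rz":0,"fingers":0}]' 60 && python3 -m inch '[{"dx":0,"dy":0,"dz":0,"rx":0,"ry":0,"rz":0,"fingers":255},{"dx":0,"dy":0,"dz":0,"rx":0,"ry":0,"rz":0,"fingers":255},{"dx":0,"dy":0,"dz":0,"rx":0,"ry":0,"rz":0,"fingers":255},{"dx":0,"dy":0,"dz":0,"rx":0,"ry":0,"rz":0,"fingers":255},{"dx":0,"dy":0,"dz":0,"rx":0,"ry":0,"rz":0,"fingers":255},{"dx":0,"dy":0,"dz":0,"rx":0,"ry":0,"rz":0,"fingers":255},{"dx":0,"dy":0,"dz":0,"rx":0,"ry":0,"rz":0,"fingers":255},{"dx":0,"dy":0,"dz":0,"rx":0,"ry":0,"rz":0,"fingers":255},{"dx":0,"dy":0,"dz":0,"rx":0,"ry":0,"rz":0,"fingers":255},{"dx":0,"dy":0,"dz":0,"rx":0,"ry":0,"rz":0,"fingers":255}]' 80
```

```text
t: 3.95
position: [519.6, -387.2, 24.7]
tcp_rot: [-0.001, 0.757, 0.654, -0.0]
contact_force: [0.4, -0.3, 0.3]
opening: 85.2
grip_force: 0.0
t: 5.2
position: [521.1, -387.4, 27.0]
tcp_rot: [0.0, 0.756, 0.654, 0.0]
contact_force: [-1.6, 0.2, 6.3]
opening: 10.9
grip_force: 79.3
```

```bash
python3 -m inch '[{"dx":0,"dy":0,"dz":-0.5,"rx":0,"ry":0,"rz":0,"fingers":255},{"dx":0,"dy":0,"dz":-1,"rx":0,"ry":0,"rz":0,"fingers":255},{"dx":0,"dy":0,"dz":-1,"rx":0,"ry":0,"rz":0,"fingers":255},{"dx":0,"dy":0,"dz":-1,"rx":0,"ry":0,"rz":0,"fingers":255},{"dx":0,"dy":0,"dz":-1,"rx":0,"ry":0,"rz":0,"fingers":255},{"dx":0,"dy":0,"dz":-1,"rx":0,"ry":0,"rz":0,"fingers":255},{"dx":0,"dy":0,"dz":-1,"rx":0,"ry":0,"rz":0,"fingers":255},{"dx":0,"dy":0,"dz":-1,"rx":0,"ry":0,"rz":0,"fingers":255},{"dx":0,"dy":0,"dz":-1,"rx":0,"ry":0,"rz":0,"fingers":255},{"dx":0,"dy":0,"dz":0,"rx":0,"ry":0,"rz":0,"fingers":255}]'
python3 - <<'E'
from h import *
s=r.get_state(); print(s["position"].round(1),yaw(s),s["qpos"].round(2))
p,d=eyes.read_camera("side"); c=cam("side"); X=cloud(c,d)
cv2.imwrite("pics/side1.png",p)
z=np.load("pics/scene0.npz"); P,D=z["p"],z["d"]; c=cam("scene"); X=cloud(c,D); hsv=cv2.cvtColor(P,cv2.COLOR_BGR2HSV)
# varnish: points y -250..-30 , z 20..180
for nm,(u0,u1,v0,v1) in dict(varnish=(280,320,245,320),glue=(345,370,272,302),spool=(458,485,305,335),tin=(485,530,318,366)).items():
    Y=X[v0:v1,u0:u1].reshape(-1,3); k=Y[:,2]>(20 if nm in("varnish","tin") else 75); Y=Y[k]; print(nm,Y.min(0).round(),Y.max(0).round())
E
```

```text
t: 6.45
position: [521.5, -387.6, 241.2]
tcp_rot: [0.002, 0.756, 0.654, 0.0]
contact_force: [-0.3, -0.9, -1.8]
opening: 10.4
grip_force: 78.2
[ 521.5 -387.6  241.2] 81.70101977875393 [ 0.73  0.4  -0.25  1.66  0.11  1.09  0.3 ]
varnish [ 518. -161.   20.] [1244. -101.  866.]
glue [ 548. -103.   75.] [1244.    4.  866.]
spool [ 608. -103.   76.] [1244.  223.  866.]
tin [ 618. -103.   20.] [1244.  313.  866.]
```

```bash
python3 -m inch '[{"dx":0.6,"dy":0,"dz":0,"rx":0,"ry":0,"rz":0,"fingers":255},{"dx":1,"dy":0,"dz":0,"rx":0,"ry":0,"rz":0,"fingers":255},{"dx":1,"dy":0,"dz":0,"rx":0,"ry":0,"rz":0,"fingers":255},{"dx":1,"dy":0,"dz":0,"rx":0,"ry":0,"rz":0,"fingers":255},{"dx":1,"dy":0,"dz":0,"rx":0,"ry":0,"rz":0,"fingers":255},{"dx":1,"dy":0,"dz":0,"rx":0,"ry":0,"rz":0,"fingers":255},{"dx":1,"dy":0,"dz":0,"rx":0,"ry":0,"rz":0,"fingers":255},{"dx":1,"dy":0,"dz":0,"rx":0,"ry":0,"rz":0,"fingers":255},{"dx":1,"dy":0,"dz":0,"rx":0,"ry":0,"rz":0,"fingers":255},{"dx":1,"dy":0,"dz":0,"rx":0,"ry":0,"rz":0,"fingers":255}]' && python3 -m inch '[{"dx":1,"dy":-0.1,"dz":0,"rx":0,"ry":0,"rz":0,"fingers":255},{"dx":1,"dy":-0.1,"dz":0,"rx":0,"ry":0,"rz":0,"fingers":255},{"dx":1,"dy":-0.1,"dz":0,"rx":0,"ry":0,"rz":0,"fingers":255},{"dx":1,"dy":-0.2,"dz":0,"rx":0,"ry":0,"rz":0,"fingers":255},{"dx":1,"dy":-0.2,"dz":0,"rx":0,"ry":0,"rz":0,"fingers":255},{"dx":1,"dy":-0.2,"dz":0,"rx":0,"ry":0,"rz":0,"fingers":255},{"dx":1,"dy":-0.1,"dz":0,"rx":0,"ry":0,"rz":0,"fingers":255},{"dx":0.7,"dy":0,"dz":0,"rx":0,"ry":0,"rz":0,"fingers":255},{"dx":0,"dy":0,"dz":0,"rx":0,"ry":0,"rz":0,"fingers":255},{"dx":0,"dy":0,"dz":0,"rx":0,"ry":0,"rz":0,"fingers":255}]'
python3 look.py w3
python3 - <<'E'
from h import *
s=r.get_state(); print(s["position"].round(1),yaw(s),s["qpos"].round(2))
E
```

```text
t: 7.75
position: [554.8, -147.7, 237.8]
tcp_rot: [-0.001, 0.756, 0.654, -0.0]
contact_force: [0.2, -0.4, -3.0]
opening: 10.4
grip_force: 78.2
t: 9.0
position: [558.3, 43.7, 238.5]
tcp_rot: [-0.0, 0.757, 0.654, -0.0]
contact_force: [-0.1, -1.1, -1.7]
opening: 10.3
grip_force: 78.2
[558.4  43.5 238.6] 81.64351487360447 [ 0.19  0.28 -0.45  1.85  0.14  1.04 -0.47]
```

View pics/w3.png

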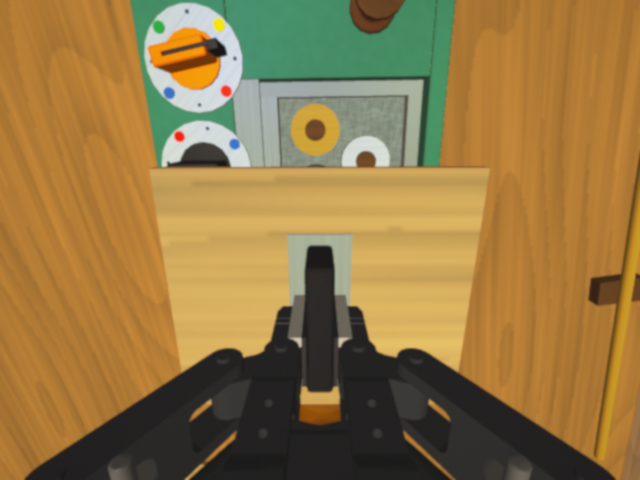

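The held hatch fills rows 168 and below. Beyond it are the orange dial (193,57), part of the black dial (205,150), the grey lip strip with its edge at u≈260, and the well's far edge at u≈428. The spool is at (375,12).

Run:
```python
from h import *
p,d,c,z=load("w3"); X=cloud(c,d); hsv=cv2.cvtColor(p,cv2.COLOR_BGR2HSV)
g=(hsv[...,0]>65)&(hsv[...,0]<90)&(hsv[...,1]>100)&(X[...,2]>55)&(X[...,2]<72); g[165:]=0
print("deck z",np.median(X[g][:,2]), "px cols", [ (v,np.where(g[v])[0].min(),np.where(g[v])[0].max()) for v in (5,40,80,120,150)])
near=[];far=[]
for v in range(4,160,3):
    w=np.where(g[v])[0]
    if len(w)>3: near.append((w.min(),v)); far.append((w.max(),v))
for nm,L in(("near",near),("far",far)):
    P=onplane(c,L,64)[:,:2].astype(np.float32); l=cv2.fitLine(P,cv2.DIST_HUBER,0,.1,.01).ravel()
    print(nm,l.round(3),np.degrees(np.arctan2(l[1],l[0])), np.abs((P-l[2:])@[-l[1],l[0]]).mean())
for nm,uv in(("lipcorner",(260,80)),("farcorner",(428,78))): print(nm,onplane(c,uv,64)[0,:2].round(1))
# plate orange: bright gray/white region minAreaRect
w=((hsv[...,1]<60)&(hsv[...,2]>170)).astype(np.uint8); w[115:]=0; w[:,250:]=0; cs=cv2.findContours(w,0,2)[0]; k=cv2.convexHull(max(cs,key=cv2.contourArea))
P=onplane(c,k.reshape(-1,2),67)[:,:2].astype(np.float32); print("orange plate",cv2.minEnclosingCircle(P))
# bottom-of-image held hatch: front edge heights and tilt
m=(X[...,2]>190)&(X[...,2]<235)&(d>0); m[:,:150]=0; m[:,490:]=0; m[230:]=0; Y=X[m]; A=np.c_[Y[:,:2],np.ones(len(Y))]; k=np.linalg.lstsq(A,Y[:,2],rcond=None)[0]; print("hatch plane",k, Y.mean(0)); print(rect(Y[:,:2]))
# lip inner edge by gray gradient along row 100..160
gr=cv2.cvtColor(p,cv2.COLOR_BGR2GRAY).astype(int)
print(gr[130,228:300:2], gr[130,380:450:2])
```

```text
deck z 64.15992436082087 px cols [(5, np.int64(132), np.int64(453)), (40, np.int64(138), np.int64(449)), (80, np.int64(145), np.int64(445)), (120, np.int64(151), np.int64(441)), (150, np.int64(156), np.int64(439))]
near [1.31000e-01 9.91000e-01 4.35621e+02 1.87408e+02] 82.46931 0.20945817
far [1.32000e-01 9.91000e-01 6.77906e+02 1.47563e+02] 82.40539 0.20664023
lipcorner [528.5 171.1]
farcorner [664.2 152.7]
orange plate ((479.1734619140625, 192.71432495117188), 38.99607849121094)
hatch plane [-1.86296093e-03 -7.50750140e-03  2.19390330e+02] [566.75844749  97.05024861 217.60587618]
(array([566.5,  96.5]), array([ 28.5, 150.2]), 81.7)
[200 157 126 112 156 174 173 171 173 173 173 172 175 176 174 174 165 147
 174 175 174 174 174 174 173 137 109 128 136 139 141 149 162 163 163 163] [137 140 141 136 131 135 137 139 145 147 136 115  86 138 168 170 170 169
 169 156  86  58  62  99 118 120 120 120 120 121 120 121 130 132 134]
```

```bash
python3 -m inch '[{"dx":0.7,"dy":0.35,"dz":0,"rx":0,"ry":0,"rz":-0.13,"fingers":255},{"dx":0.7,"dy":0.35,"dz":0,"rx":0,"ry":0,"rz":0,"fingers":255},{"dx":0.61,"dy":0.31,"dz":0,"rx":0,"ry":0,"rz":0,"fingers":255},{"dx":0,"dy":0,"dz":0.6,"rx":0,"ry":0,"rz":0,"fingers":255},{"dx":0,"dy":0,"dz":1,"rx":0,"ry":0,"rz":0,"fingers":255},{"dx":0,"dy":0,"dz":1,"rx":0,"ry":0,"rz":0,"fingers":255},{"dx":0,"dy":0,"dz":1,"rx":0,"ry":0,"rz":0,"fingers":255},{"dx":0,"dy":0,"dz":0.6,"rx":0,"ry":0,"rz":0,"fingers":255},{"dx":0,"dy":0,"dz":0,"rx":0,"ry":0,"rz":0,"fingers":255},{"dx":0,"dy":0,"dz":0,"rx":0,"ry":0,"rz":0,"fingers":255}]'
cat > cs.py <<'E'
from h import *
O=np.array([547.5,98.5,0]); Y=np.radians(-7.56); EX=np.array([np.cos(Y),np.sin(Y),0]); EY=np.array([-EX[1],EX[0],0])
def case(P): P=np.atleast_2d(P)-O; return np.c_[P@EX,P@EY,P[:,2]].round(1)
E
cat > st.py <<'E'
from cs import *
s=r.get_state(); T=wrist_T(s); y=T[:3,1]
off=T@np.array([2.8,.3,27,1]); low=T@np.array([2.8,-74.7,27,1]); far=T@np.array([2.8,75.3,27,1])
print("tcp",case(T[:3,3]),"yaw err",round(yaw(s)-82.44,2),"tilt y,x",np.degrees(np.arcsin([y[2],T[2,0]])).round(2),"| hatch",case(off[:3]),"low",case(low[:3]),"far",case(far[:3]),"F",s["contact_force"].round(1),"grip",round(s["grip_force"],1),round(s["opening"],1),"t",s["t"])
E
python3 st.py
```

```text
t: 10.3
position: [590.7, 90.8, 134.5]
tcp_rot: [0.0, 0.752, 0.659, 0.0]
contact_force: [0.3, -0.4, -1.6]
opening: 10.4
grip_force: 78.1
tcp [[ 43.9  -2.  134.5]] yaw err 0.03 tilt y,x [0.05 0.02] | hatch [[ 44.2   0.8 107.5]] low [[-30.8   0.8 107.5]] far [[119.2   0.9 107.6]] F [ 0.3 -0.4 -1.6] grip 78.1 10.4 t 10.3
```

```bash
python3 -m inch '[{"dx":0,"dy":0,"dz":0,"rx":-0.6,"ry":0,"rz":0,"fingers":255},{"dx":0,"dy":0,"dz":0,"rx":-0.7,"ry":0,"rz":0,"fingers":255},{"dx":0,"dy":0,"dz":0,"rx":-0.7,"ry":0,"rz":0,"fingers":255},{"dx":-0.03,"dy":-0.08,"dz":0.38,"rx":0,"ry":0,"rz":0,"fingers":255},{"dx":0,"dy":-0.08,"dz":0.38,"rx":0,"ry":0,"rz":0,"fingers":255},{"dx":0,"dy":-0.08,"dz":0.38,"rx":0,"ry":0,"rz":0,"fingers":255},{"dx":0,"dy":-0.08,"dz":0.36,"rx":0,"ry":0,"rz":0,"fingers":255},{"dx":0,"dy":0,"dz":0,"rx":0,"ry":0,"rz":0,"fingers":255},{"dx":0,"dy":0,"dz":0,"rx":0,"ry":0,"rz":0,"fingers":255},{"dx":0,"dy":0,"dz":0,"rx":0,"ry":0,"rz":0,"fingers":255}]'; python3 st.py
python3 - <<'E'
from h import *
p,d=eyes.read_camera("scene"); cv2.imwrite("pics/s2.png",cv2.resize(p[170:400,300:560],(780,600)))
E
```

```text
t: 11.55
position: [590.4, 90.0, 95.9]
tcp_rot: [0.079, 0.748, 0.656, 0.069]
contact_force: [0.8, -0.8, -2.2]
opening: 10.7
grip_force: 78.4
tcp [[43.7 -2.8 95.9]] yaw err 0.04 tilt y,x [1.203e+01 1.000e-02] | hatch [[49.6  0.  69.5]] low [[-23.8  -0.   53.9]] far [[1.229e+02 1.000e-01 8.520e+01]] F [ 0.8 -0.8 -2.2] grip 78.4 10.7 t 11.55
```

View pics/s2.png

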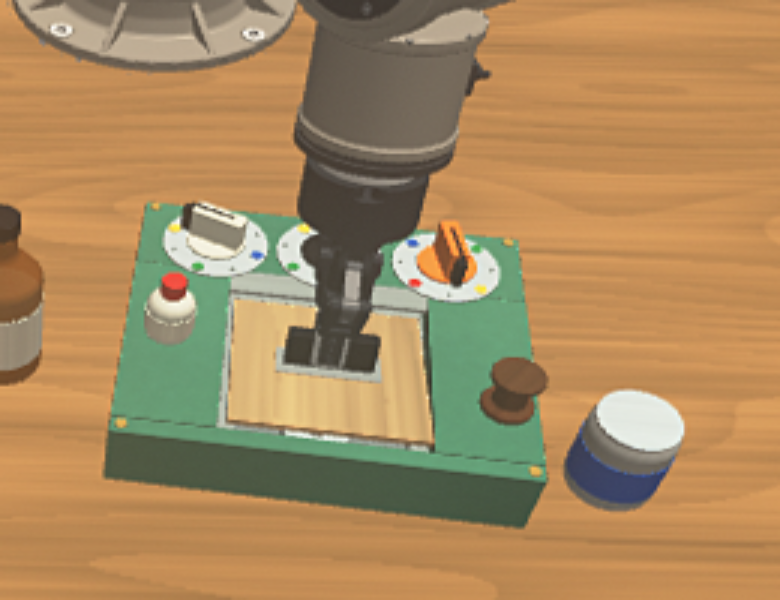

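The crop shows the tilted hatch over the well at (325,375), its low edge just inside the lip at (330,300), and glue (170,310) and spool (512,390) clear. Next: down 7 mm, then 22 mm under the lip.

```bash
python3 -m inch '[{"dx":0,"dy":-0.03,"dz":0.14,"rx":0,"ry":0,"rz":0,"fingers":255},{"dx":0,"dy":-0.03,"dz":0.13,"rx":0,"ry":0,"rz":0,"fingers":255},{"dx":0,"dy":0,"dz":0,"rx":0,"ry":0,"rz":0,"fingers":255},{"dx":0,"dy":-0.17,"dz":-0.04,"rx":0,"ry":0,"rz":0,"fingers":255},{"dx":0,"dy":-0.17,"dz":-0.04,"rx":0,"ry":0,"rz":0,"fingers":255},{"dx":0,"dy":-0.17,"dz":-0.04,"rx":0,"ry":0,"rz":0,"fingers":255},{"dx":0,"dy":-0.17,"dz":-0.03,"rx":0,"ry":0,"rz":0,"fingers":255},{"dx":0,"dy":-0.18,"dz":-0.03,"rx":0,"ry":0,"rz":0,"fingers":255},{"dx":0,"dy":0,"dz":0,"rx":0,"ry":0,"rz":0,"fingers":255},{"dx":0,"dy":0,"dz":0,"rx":0,"ry":0,"rz":0,"fingers":255}]'; python3 st.py
```

```text
t: 12.85
position: [568.5, 92.8, 88.6]
tcp_rot: [0.079, 0.748, 0.656, 0.069]
contact_force: [-0.1, 0.1, -2.2]
opening: 10.2
grip_force: 78.4
tcp [[21.6 -2.9 88.6]] yaw err 0.04 tilt y,x [1.201e+01 1.000e-02] | hatch [[27.5 -0.  62.2]] low [[-45.9  -0.1  46.6]] far [[100.8  -0.   77.9]] F [-0.1  0.1 -2.2] grip 78.4 10.2 t 12.85
```

```bash
python3 -m inch '[{"dx":0,"dy":0.025,"dz":0.087,"rx":0.25,"ry":0,"rz":0,"fingers":255},{"dx":0,"dy":0.025,"dz":0.087,"rx":0.25,"ry":0,"rz":0,"fingers":255},{"dx":0,"dy":0.025,"dz":0.087,"rx":0.25,"ry":0,"rz":0,"fingers":255},{"dx":0,"dy":0.025,"dz":0.087,"rx":0.25,"ry":0,"rz":0,"fingers":255},{"dx":0,"dy":0.025,"dz":0.087,"rx":0.25,"ry":0,"rz":0,"fingers":255},{"dx":0,"dy":0.025,"dz":0.087,"rx":0.25,"ry":0,"rz":0,"fingers":255},{"dx":0,"dy":0.025,"dz":0.087,"rx":0.25,"ry":0,"rz":0,"fingers":255},{"dx":0,"dy":0.025,"dz":0.087,"rx":0.25,"ry":0,"rz":0,"fingers":255},{"dx":0,"dy":0,"dz":0,"rx":0,"ry":0,"rz":0,"fingers":255},{"dx":0,"dy":0,"dz":0,"rx":0,"ry":0,"rz":0,"fingers":255}]'; python3 st.py
```

```text
t: 14.1
position: [575.2, 92.0, 71.8]
tcp_rot: [0.0, 0.752, 0.659, 0.0]
contact_force: [0.2, -0.6, -1.8]
opening: 10.8
grip_force: 78.3
tcp [[28.3 -2.9 71.8]] yaw err 0.04 tilt y,x [0. 0.] | hatch [[28.6 -0.  44.8]] low [[-46.4  -0.1  44.8]] far [[103.6   0.   44.8]] F [ 0.2 -0.6 -1.8] grip 78.3 10.8 t 14.1
```

```bash
python3 -m inch '[{"dx":0,"dy":0,"dz":0.04,"rx":0,"ry":0,"rz":0,"fingers":255},{"dx":0,"dy":0,"dz":0,"rx":0,"ry":0,"rz":0,"fingers":255},{"dx":0,"dy":0,"dz":0,"rx":0,"ry":0,"rz":0,"fingers":200},{"dx":0,"dy":0,"dz":0,"rx":0,"ry":0,"rz":0,"fingers":150},{"dx":0,"dy":0,"dz":0,"rx":0,"ry":0,"rz":0,"fingers":150},{"dx":0,"dy":0,"dz":0,"rx":0,"ry":0,"rz":0,"fingers":150},{"dx":0,"dy":0,"dz":0,"rx":0,"ry":0,"rz":0,"fingers":150},{"dx":0,"dy":0,"dz":-0.5,"rx":0,"ry":0,"rz":0,"fingers":150},{"dx":0,"dy":0,"dz":-1,"rx":0,"ry":0,"rz":0,"fingers":150},{"dx":0,"dy":0,"dz":-1,"rx":0,"ry":0,"rz":0,"fingers":150}]' && python3 -m inch '[{"dx":0,"dy":-0.5,"dz":-1,"rx":0,"ry":0,"rz":0,"fingers":100},{"dx":0,"dy":-1,"dz":-1,"rx":0,"ry":0,"rz":0,"fingers":0},{"dx":-0.5,"dy":-1,"dz":-1,"rx":0,"ry":0,"rz":0,"fingers":0},{"dx":-1,"dy":-1,"dz":-1,"rx":0,"ry":0,"rz":0,"fingers":0},{"dx":-1,"dy":0,"dz":-1,"rx":0,"ry":0,"rz":0,"fingers":0},{"dx":-1,"dy":0,"dz":-1,"rx":0,"ry":0,"rz":0,"fingers":0},{"dx":0,"dy":0,"dz":-1,"rx":0,"ry":0,"rz":0,"fingers":0},{"dx":0,"dy":0,"dz":0,"rx":0,"ry":0,"rz":0,"fingers":0},{"dx":0,"dy":0,"dz":0,"rx":0,"ry":0,"rz":0,"fingers":0},{"dx":0,"dy":0,"dz":0,"rx":0,"ry":0,"rz":0,"fingers":0}]'
python3 look.py w4; python3 st.py
```

```text
t: 15.35
position: [575.3, 92.0, 134.8]
tcp_rot: [-0.0, 0.752, 0.659, 0.0]
contact_force: [-0.4, -0.1, 0.5]
opening: 35.2
grip_force: 0.0
t: 16.6
position: [476.7, 16.8, 307.7]
tcp_rot: [-0.0, 0.752, 0.659, -0.0]
contact_force: [-0.4, -0.2, 0.2]
opening: 85.7
grip_force: 0.0
tcp [[-59.4 -90.3 307.7]] yaw err 0.07 tilt y,x [-0.07 -0.  ] | hatch [[-59.1 -87.5 280.7]] low [[-134.1  -87.6  280.8]] far [[ 15.9 -87.4 280.7]] F [ 0.8 -0.7  0.2] grip 0.0 85.4 t 16.65
```

View pics/w4.png

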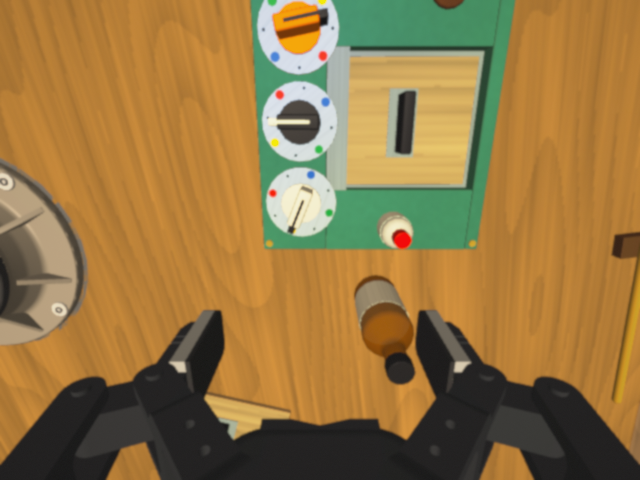

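The hatch lies seated, with its bar at (403,122). The dials are white (301,203) with its nose down-left at (292,232), black (300,121) with its white nose at the left (270,121), and orange (298,27) with its nose at the right (325,17). Next I measure the plate and bar angles.

```bash
cat > dial.py <<'E'
import sys; from cs import *
def dials(n,only=None):
    p,d,c,z=load(n); X=cloud(c,d); hsv=cv2.cvtColor(p,cv2.COLOR_BGR2HSV).astype(int)
    ang0=dict(red=0,yellow=90,green=180,blue=270)
    v,u=np.mgrid[:480,:640]; P67=onplane(c,np.c_[u.ravel(),v.ravel()],67).reshape(480,640,3); P101=onplane(c,np.c_[u.ravel(),v.ravel()],101).reshape(480,640,3)
    for nm,yy in(("white",-84),("black",0),("orange",84)):
        if only and nm not in only: continue
        ax=(O+EX*-80+EY*yy)
        q=(P67-ax)[...,:2]; rr=np.hypot(q[...,0],q[...,1])
        ring=(rr>27)&(rr<39)&(hsv[...,1]>140)&(hsv[...,2]>100)&(np.abs(X[...,2]-67)<8)
        H=hsv[...,0]; es=[]
        for col,(a,b) in dict(red=(0,6),yellow=(24,34),green=(50,80),blue=(100,125)).items():
            m=ring&(((H>=a)&(H<=b))|((col=="red")&(H>174)))
            if m.sum()<15: continue
            k=q[m].mean(0); e=np.degrees(np.arctan2(k[1],k[0])); es.append((col,m.sum(),round(float((e-ang0[col]+180)%360-180),1),k.round(1).tolist()))
        t=(P101-ax)[...,:2]; rt=np.hypot(t[...,0],t[...,1]); top=(rt<34)&(X[...,2]>96)&(X[...,2]<106)
        g=p.max(-1).astype(int); r_=rect(t[top]); cen=t[top].mean(0)
        ev=np.linalg.eigh(np.cov((t[top]).T))[1][:,1]; ba=np.degrees(np.arctan2(ev[1],ev[0]))
        mark=top&((g>150) if nm=="black" else (g<75)); mk=t[mark].mean(0) if mark.any() else None
        far=t[top][rt[top]>21]; 
        print(nm,"plate",es,"| bar",round(ba,1),"rect",r_,"markmean",None if mk is None else mk.round(1),mark.sum(),top.sum(),"r>21 mean",far.mean(0).round(1) if len(far) else 0)
if __name__=="__main__": dials(sys.argv[1],sys.argv[2:])
E
python3 dial.py w4
python3 - <<'E'
from cs import *
p,d,c,z=load("w4"); X=cloud(c,d)
C=case(X.reshape(-1,3)).reshape(480,640,3)
m=(C[...,2]>74)&(C[...,2]<84)&(abs(C[...,0]-30)<50)&(abs(C[...,1])<60); print("hatch bar",rect(C[m][:,:2]))
b=(C[...,2]>40)&(C[...,2]<56)&(abs(C[...,0]-35)<60)&(abs(C[...,1])<55); Y=C[b]; k=np.linalg.lstsq(np.c_[Y[:,:2],np.ones(len(Y))],Y[:,2],rcond=None)[0]; print("board top plane",k,np.median(Y[:,2]))
E
```

```text
white plate [('red', np.int64(33), 152.2, [-29.1, 15.3]), ('green', np.int64(21), 154.1, [29.9, -14.5]), ('blue', np.int64(27), 152.7, [15.4, 29.8])] | bar 60.4 rect (array([-1.3, -2.3]), array([47.6, 13.9]), 60.3) markmean [-11.5 -19.4] 17 574 r>21 mean [ -8.6 -14.4]
black plate [('red', np.int64(41), 118.7, [-16.0, 29.2]), ('yellow', np.int64(43), 118.6, [-28.7, -15.6]), ('green', np.int64(26), 119.8, [16.3, -28.5]), ('blue', np.int64(34), 119.7, [29.0, 16.5])] | bar 172.3 rect (array([-3.9,  0.8]), array([13.2, 47. ]), 82.5) markmean [-10.   2.] 233 734 r>21 mean [-24.1   3.5]
orange plate [('red', np.int64(48), -50.8, [20.6, -25.3]), ('yellow', np.int64(26), -52.8, [25.4, 19.3]), ('green', np.int64(27), -50.8, [-20.5, 25.1]), ('blue', np.int64(40), -52.3, [-25.8, -19.9])] | bar -177.0 rect (array([ 4.2, -0.5]), array([47.9, 15. ]), 3.4) markmean [24.3 -0.4] 41 1003 r>21 mean [24.3  0.3]
hatch bar (array([28.7, -0.8]), array([12.5, 59.3]), 0.3)
board top plane [-6.16520662e-04 -1.38635195e-04  5.03085303e+01] 50.3
```

The hatch is at (28.7,-0.8), underside at z 44, flat. The dials need these turns: white -87.7°, orange +125.2°, black -143.1°. I start with white, aligning tool x with its bar at 60.4° and descending on the axis.

```bash
python3 -m inch '[{"dx":0.27,"dy":-0.81,"dz":0.8,"rx":0,"ry":0,"rz":0,"fingers":105},{"dx":0,"dy":0,"dz":1,"rx":0,"ry":0,"rz":0.9,"fingers":105},{"dx":0,"dy":0,"dz":1,"rx":0,"ry":0,"rz":0.9,"fingers":105},{"dx":0,"dy":0,"dz":1,"rx":0,"ry":0,"rz":0.9,"fingers":105},{"dx":0,"dy":0,"dz":1,"rx":0,"ry":0,"rz":0.97,"fingers":105},{"dx":0,"dy":0,"dz":1,"rx":0,"ry":0,"rz":0,"fingers":105},{"dx":0,"dy":0,"dz":0.5,"rx":0,"ry":0,"rz":0,"fingers":105},{"dx":0,"dy":0,"dz":0,"rx":0,"ry":0,"rz":0,"fingers":105},{"dx":0,"dy":0,"dz":0,"rx":0,"ry":0,"rz":0,"fingers":105},{"dx":0,"dy":0,"dz":0,"rx":0,"ry":0,"rz":0,"fingers":105}]' 40
cat > st2.py <<'E'
from cs import *
s=r.get_state(); print("tcp",case(s["position"]),"yaw",round(yaw(s),2),"q7",s["qpos"][6].round(2),"open",round(s["opening"],1),"grip",round(s["grip_force"],1),"F",s["contact_force"].round(1),"M",s["moment"].round(2),"t",s["t"])
E
python3 st2.py
```

```text
t: 17.9
position: [458.3, 26.0, 151.6]
tcp_rot: [0.0, 0.864, 0.503, 0.001]
contact_force: [0.3, -0.5, -0.2]
opening: 50.4
grip_force: 0.0
tcp [[-78.8 -83.6 151.6]] yaw 60.46 q7 -0.85 open 50.4 grip 0.0 F [ 0.3 -0.5 -0.2] M [-0.03  0.04  0.04] t 17.9
```

```bash
python3 -m inch '[{"dx":-0.02,"dy":-0.03,"dz":0.9,"rx":0,"ry":0,"rz":0,"fingers":105},{"dx":0,"dy":0,"dz":0.9,"rx":0,"ry":0,"rz":0,"fingers":105},{"dx":0,"dy":0,"dz":0.66,"rx":0,"ry":0,"rz":0,"fingers":105},{"dx":0,"dy":0,"dz":0,"rx":0,"ry":0,"rz":0,"fingers":105},{"dx":0,"dy":0,"dz":0,"rx":0,"ry":0,"rz":0,"fingers":180},{"dx":0,"dy":0,"dz":0,"rx":0,"ry":0,"rz":0,"fingers":255},{"dx":0,"dy":0,"dz":0,"rx":0,"ry":0,"rz":0,"fingers":255},{"dx":0,"dy":0,"dz":0,"rx":0,"ry":0,"rz":0,"fingers":255},{"dx":0,"dy":0,"dz":0,"rx":0,"ry":0,"rz":0,"fingers":255},{"dx":0,"dy":0,"dz":0,"rx":0,"ry":0,"rz":0,"fingers":255}]' 40; python3 st2.py
```

```text
t: 19.15
position: [457.0, 26.2, 90.2]
tcp_rot: [0.0, 0.864, 0.504, 0.0]
contact_force: [-6.2, 2.5, 13.1]
opening: 13.3
grip_force: 39.0
tcp [[-80.2 -83.6  90.2]] yaw 60.47 q7 -0.92 open 13.3 grip 39.0 F [-6.2  2.5 13.1] M [ 0.53  1.36 -0.02] t 19.15
```

```bash
python3 -m inch '[{"dx":0,"dy":0,"dz":0,"rx":0,"ry":0,"rz":1,"fingers":255},{"dx":0,"dy":0,"dz":0,"rx":0,"ry":0,"rz":1,"fingers":255},{"dx":0,"dy":0,"dz":0,"rx":0,"ry":0,"rz":1,"fingers":255},{"dx":0,"dy":0,"dz":0,"rx":0,"ry":0,"rz":1,"fingers":255},{"dx":0,"dy":0,"dz":0,"rx":0,"ry":0,"rz":1,"fingers":255},{"dx":0,"dy":0,"dz":0,"rx":0,"ry":0,"rz":1,"fingers":255},{"dx":0,"dy":0,"dz":0,"rx":0,"ry":0,"rz":1,"fingers":255},{"dx":0,"dy":0,"dz":0,"rx":0,"ry":0,"rz":1,"fingers":255},{"dx":0,"dy":0,"dz":0,"rx":0,"ry":0,"rz":1,"fingers":255},{"dx":0,"dy":0,"dz":0,"rx":0,"ry":0,"rz":1,"fingers":255}]'; python3 st2.py;  python3 -m inch '[{"dx":0,"dy":0,"dz":0,"rx":0,"ry":0,"rz":1,"fingers":255},{"dx":0,"dy":0,"dz":0,"rx":0,"ry":0,"rz":1,"fingers":255},{"dx":0,"dy":0,"dz":0,"rx":0,"ry":0,"rz":1,"fingers":255},{"dx":0,"dy":0,"dz":0,"rx":0,"ry":0,"rz":1,"fingers":255},{"dx":0,"dy":0,"dz":0,"rx":0,"ry":0,"rz":0.6,"fingers":255},{"dx":0,"dy":0,"dz":0,"rx":0,"ry":0,"rz":0,"fingers":255},{"dx":0,"dy":0,"dz":0,"rx":0,"ry":0,"rz":0,"fingers":255},{"dx":0,"dy":0,"dz":0,"rx":0,"ry":0,"rz":0,"fingers":255},{"dx":0,"dy":0,"dz":0,"rx":0,"ry":0,"rz":0,"fingers":255},{"dx":0,"dy":0,"dz":0,"rx":0,"ry":0,"rz":0,"fingers":255}]'; python3 st2.py
```

```text
t: 20.4
position: [457.0, 26.0, 90.2]
tcp_rot: [-0.0, 1.0, 0.002, 0.0]
contact_force: [-6.9, 0.8, 12.1]
opening: 13.0
grip_force: 39.1
tcp [[-80.2 -83.8  90.2]] yaw 0.27 q7 -1.86 open 13.0 grip 39.1 F [-6.9  0.8 12.1] M [-0.02  1.2   0.05] t 20.4
t: 21.65
position: [456.9, 25.9, 90.2]
tcp_rot: [-0.0, 0.972, -0.235, 0.0]
contact_force: [-6.2, -0.7, 13.1]
opening: 13.6
grip_force: 39.3
tcp [[-80.3 -83.9  90.2]] yaw -27.15 q7 -2.29 open 13.6 grip 39.3 F [-6.2 -0.7 13.1] M [-0.24  1.35 -0.04] t 21.65
```

```bash
python3 -m inch '[{"dx":0,"dy":0,"dz":0,"rx":0,"ry":0,"rz":0,"fingers":105},{"dx":0,"dy":0,"dz":0,"rx":0,"ry":0,"rz":0,"fingers":105},{"dx":0,"dy":0,"dz":0,"rx":0,"ry":0,"rz":0,"fingers":105},{"dx":0,"dy":0,"dz":0,"rx":0,"ry":0,"rz":0,"fingers":105},{"dx":0,"dy":0,"dz":-0.5,"rx":0,"ry":0,"rz":0,"fingers":105},{"dx":0,"dy":0,"dz":-1,"rx":0,"ry":0,"rz":0,"fingers":105},{"dx":0,"dy":0,"dz":-1,"rx":0,"ry":0,"rz":0,"fingers":105},{"dx":0,"dy":0,"dz":-0.5,"rx":0,"ry":0,"rz":0,"fingers":105},{"dx":-0.32,"dy":-0.9,"dz":0,"rx":0,"ry":0,"rz":0,"fingers":105},{"dx":-0.32,"dy":-0.9,"dz":0,"rx":0,"ry":0,"rz":0,"fingers":105}]' && python3 -m inch '[{"dx":-0.32,"dy":-0.9,"dz":0,"rx":0,"ry":0,"rz":0,"fingers":105},{"dx":-0.32,"dy":-0.9,"dz":0,"rx":0,"ry":0,"rz":0,"fingers":105},{"dx":-0.32,"dy":-0.9,"dz":0,"rx":0,"ry":0,"rz":0,"fingers":105},{"dx":-0.32,"dy":-0.9,"dz":0,"rx":0,"ry":0,"rz":0,"fingers":105},{"dx":-0.33,"dy":-0.93,"dz":0,"rx":0,"ry":0,"rz":0,"fingers":105},{"dx":0,"dy":0,"dz":0,"rx":0,"ry":0,"rz":-1,"fingers":105},{"dx":0,"dy":0,"dz":0,"rx":0,"ry":0,"rz":-1,"fingers":105},{"dx":0,"dy":0,"dz":0,"rx":0,"ry":0,"rz":-1,"fingers":105},{"dx":0,"dy":0,"dz":0,"rx":0,"ry":0,"rz":-1,"fingers":105},{"dx":0,"dy":0,"dz":0,"rx":0,"ry":0,"rz":-1,"fingers":105}]'; python3 st2.py; python3 look.py w5; python3 dial.py w5
```

```text
t: 22.9
position: [463.4, 73.7, 164.7]
tcp_rot: [-0.0, 0.972, -0.235, 0.0]
contact_force: [0.8, -0.4, -1.0]
opening: 50.1
grip_force: 0.0
t: 24.15
position: [479.0, 192.3, 164.3]
tcp_rot: [0.0, 1.0, 0.027, -0.0]
contact_force: [0.1, 0.1, -0.6]
opening: 50.0
grip_force: 0.0
tcp [[-80.3  84.  164.3]] yaw 3.06 q7 -2.12 open 50.0 grip 0.0 F [ 0.1  0.1 -0.6] M [-0.03  0.06  0.  ] t 24.15
white plate [('red', np.int64(82), 153.1, [-29.3, 14.9]), ('green', np.int64(80), 153.0, [29.5, -15.0]), ('blue', np.int64(76), 153.0, [15.0, 29.5])] | bar 152.2 rect (array([-1.5,  5.2]), array([18.8, 47.3]), 62.0) markmean [-12.4   9.2] 172 1589 r>21 mean [-14.9  13.8]
black plate [('red', np.int64(82), 119.2, [-16.3, 29.0]), ('green', np.int64(78), 119.3, [16.1, -28.7]), ('blue', np.int64(84), 119.5, [28.8, 16.3])] | bar 172.5 rect (array([-1.8,  2.3]), array([15.6, 47.6]), 82.2) markmean [-8.6  1.8] 379 1498 r>21 mean [-9.5  4.8]
orange plate [('red', np.int64(101), -51.1, [20.5, -25.5]), ('yellow', np.int64(106), -50.8, [25.7, 21.0]), ('green', np.int64(69), -51.7, [-20.8, 26.3]), ('blue', np.int64(69), -52.1, [-25.9, -20.2])] | bar -177.0 rect (array([5.3, 0.5]), array([48.3, 13.8]), 2.4) markmean [19.7  1.5] 162 1500 r>21 mean [24.8  1.8]
```

White now reads on red to within 1°. Orange next.

```bash
python3 -m inch '[{"dx":0,"dy":0,"dz":0.9,"rx":0,"ry":0,"rz":0,"fingers":105},{"dx":0,"dy":0,"dz":1,"rx":0,"ry":0,"rz":0,"fingers":105},{"dx":0,"dy":0,"dz":0.6,"rx":0,"ry":0,"rz":0,"fingers":105},{"dx":0,"dy":0,"dz":0.45,"rx":0,"ry":0,"rz":0,"fingers":105},{"dx":0,"dy":0,"dz":0,"rx":0,"ry":0,"rz":0,"fingers":105},{"dx":0,"dy":0,"dz":0,"rx":0,"ry":0,"rz":0,"fingers":180},{"dx":0,"dy":0,"dz":0,"rx":0,"ry":0,"rz":0,"fingers":255},{"dx":0,"dy":0,"dz":0,"rx":0,"ry":0,"rz":0,"fingers":255},{"dx":0,"dy":0,"dz":0,"rx":0,"ry":0,"rz":0,"fingers":255},{"dx":0,"dy":0,"dz":0,"rx":0,"ry":0,"rz":0,"fingers":255}]' 40; python3 st2.py; python3 -m inch '[{"dx":0,"dy":0,"dz":0,"rx":0,"ry":0,"rz":-1,"fingers":255},{"dx":0,"dy":0,"dz":0,"rx":0,"ry":0,"rz":-1,"fingers":255},{"dx":0,"dy":0,"dz":0,"rx":0,"ry":0,"rz":-1,"fingers":255},{"dx":0,"dy":0,"dz":0,"rx":0,"ry":0,"rz":-1,"fingers":255},{"dx":0,"dy":0,"dz":0,"rx":0,"ry":0,"rz":-1,"fingers":255},{"dx":0,"dy":0,"dz":0,"rx":0,"ry":0,"rz":-1,"fingers":255},{"dx":0,"dy":0,"dz":0,"rx":0,"ry":0,"rz":-1,"fingers":255},{"dx":0,"dy":0,"dz":0,"rx":0,"ry":0,"rz":-1,"fingers":255},{"dx":0,"dy":0,"dz":0,"rx":0,"ry":0,"rz":-1,"fingers":255},{"dx":0,"dy":0,"dz":0,"rx":0,"ry":0,"rz":-1,"fingers":255}]'; python3 st2.py
```

```text
t: 25.45
position: [479.5, 192.7, 91.3]
tcp_rot: [-0.0, 1.0, 0.025, 0.001]
contact_force: [-2.1, 0.2, 6.0]
opening: 13.0
grip_force: 40.3
tcp [[-79.8  84.4  91.3]] yaw 2.86 q7 -2.17 open 13.0 grip 40.3 F [-2.1  0.2  6. ] M [ 0.01  0.26 -0.01] t 25.45
t: 26.7
position: [479.1, 193.4, 91.3]
tcp_rot: [-0.0, 0.852, 0.523, 0.001]
contact_force: [-4.9, 5.5, 6.9]
opening: 13.6
grip_force: 40.4
tcp [[-80.3  85.1  91.3]] yaw 63.09 q7 -1.25 open 13.6 grip 40.4 F [-4.9  5.5  6.9] M [ 1.01  1.06 -0.06] t 26.7
```

```bash
python3 -m inch '[{"dx":0,"dy":0,"dz":0,"rx":0,"ry":0,"rz":-1,"fingers":255},{"dx":0,"dy":0,"dz":0,"rx":0,"ry":0,"rz":-1,"fingers":255},{"dx":0,"dy":0,"dz":0,"rx":0,"ry":0,"rz":-1,"fingers":255},{"dx":0,"dy":0,"dz":0,"rx":0,"ry":0,"rz":-1,"fingers":255},{"dx":0,"dy":0,"dz":0,"rx":0,"ry":0,"rz":-1,"fingers":255},{"dx":0,"dy":0,"dz":0,"rx":0,"ry":0,"rz":-1,"fingers":255},{"dx":0,"dy":0,"dz":0,"rx":0,"ry":0,"rz":-1,"fingers":255},{"dx":0,"dy":0,"dz":0,"rx":0,"ry":0,"rz":-1,"fingers":255},{"dx":0,"dy":0,"dz":0,"rx":0,"ry":0,"rz":-1,"fingers":255},{"dx":0,"dy":0,"dz":0,"rx":0,"ry":0,"rz":-0.9,"fingers":255}]'; python3 st2.py
```

```text
t: 27.95
position: [478.3, 193.4, 91.3]
tcp_rot: [-0.0, 0.481, 0.877, 0.0]
contact_force: [-10.4, 3.9, 12.3]
opening: 13.4
grip_force: 41.3
tcp [[-81.1  85.   91.3]] yaw 122.5 q7 -0.35 open 13.4 grip 41.3 F [-10.4   3.9  12.3] M [ 0.85  2.45 -0.06] t 27.95
```

```bash
python3 -m inch '[{"dx":0,"dy":0,"dz":0,"rx":0,"ry":0,"rz":-1,"fingers":255},{"dx":0,"dy":0,"dz":0,"rx":0,"ry":0,"rz":0,"fingers":255},{"dx":0,"dy":0,"dz":0,"rx":0,"ry":0,"rz":0,"fingers":255},{"dx":0,"dy":0,"dz":0,"rx":0,"ry":0,"rz":0,"fingers":255},{"dx":0,"dy":0,"dz":0,"rx":0,"ry":0,"rz":0,"fingers":105},{"dx":0,"dy":0,"dz":0,"rx":0,"ry":0,"rz":0,"fingers":105},{"dx":0,"dy":0,"dz":0,"rx":0,"ry":0,"rz":0,"fingers":105},{"dx":0,"dy":0,"dz":0,"rx":0,"ry":0,"rz":0,"fingers":105},{"dx":0,"dy":0,"dz":-1,"rx":0,"ry":0,"rz":0,"fingers":105},{"dx":0,"dy":0,"dz":-1,"rx":0,"ry":0,"rz":0,"fingers":105}]'; python3 st2.py;  python3 -m inch '[{"dx":0,"dy":0,"dz":-1,"rx":0,"ry":0,"rz":0,"fingers":105},{"dx":-0.8,"dy":-0.8,"dz":0,"rx":0,"ry":0,"rz":0,"fingers":105},{"dx":-0.8,"dy":-0.8,"dz":0,"rx":0,"ry":0,"rz":0,"fingers":105},{"dx":-0.79,"dy":-0.8,"dz":0,"rx":0,"ry":0,"rz":-0.4,"fingers":105},{"dx":0,"dy":0,"dz":0,"rx":0,"ry":0,"rz":-1,"fingers":105},{"dx":0,"dy":0,"dz":0,"rx":0,"ry":0,"rz":-1,"fingers":105},{"dx":0,"dy":0,"dz":0,"rx":0,"ry":0,"rz":-1,"fingers":105},{"dx":0,"dy":0,"dz":0,"rx":0,"ry":0,"rz":-1,"fingers":105},{"dx":0,"dy":0,"dz":0,"rx":0,"ry":0,"rz":-1,"fingers":105},{"dx":0,"dy":0,"dz":0,"rx":0,"ry":0,"rz":-1,"fingers":105}]';python3 st2.py
```

```text
t: 29.2
position: [478.9, 192.4, 141.1]
tcp_rot: [-0.0, 0.436, 0.9, -0.0]
contact_force: [0.5, 0.0, -0.4]
opening: 50.3
grip_force: 0.0
tcp [[-80.3  84.1 141.1]] yaw 128.27 q7 -0.19 open 50.3 grip 0.0 F [ 0.5  0.  -0.4] M [-0.06  0.04  0.02] t 29.2
t: 30.45
position: [469.0, 108.2, 165.6]
tcp_rot: [0.0, 0.114, 0.993, -0.0]
contact_force: [0.2, -0.4, -0.0]
opening: 50.7
grip_force: 0.0
tcp [[-79.1  -0.7 165.6]] yaw 166.85 q7 0.63 open 50.7 grip 0.0 F [ 0.2 -0.4 -0. ] M [ 0.01 -0.02  0.05] t 30.45
```

```bash
python3 -m inch '[{"dx":0,"dy":0,"dz":0,"rx":0,"ry":0,"rz":-0.93,"fingers":105},{"dx":0.03,"dy":0.04,"dz":0.9,"rx":0,"ry":0,"rz":0,"fingers":105},{"dx":0,"dy":0,"dz":1,"rx":0,"ry":0,"rz":0,"fingers":105},{"dx":0,"dy":0,"dz":0.6,"rx":0,"ry":0,"rz":0,"fingers":105},{"dx":0,"dy":0,"dz":0.48,"rx":0,"ry":0,"rz":0,"fingers":105},{"dx":0,"dy":0,"dz":0,"rx":0,"ry":0,"rz":0,"fingers":105},{"dx":0,"dy":0,"dz":0,"rx":0,"ry":0,"rz":0,"fingers":255},{"dx":0,"dy":0,"dz":0,"rx":0,"ry":0,"rz":0,"fingers":255},{"dx":0,"dy":0,"dz":0,"rx":0,"ry":0,"rz":0,"fingers":255},{"dx":0,"dy":0,"dz":0,"rx":0,"ry":0,"rz":0,"fingers":255}]' 40; python3 st2.py; python3 -m inch '[{"dx":0,"dy":0,"dz":0,"rx":0,"ry":0,"rz":1,"fingers":255},{"dx":0,"dy":0,"dz":0,"rx":0,"ry":0,"rz":1,"fingers":255},{"dx":0,"dy":0,"dz":0,"rx":0,"ry":0,"rz":1,"fingers":255},{"dx":0,"dy":0,"dz":0,"rx":0,"ry":0,"rz":1,"fingers":255},{"dx":0,"dy":0,"dz":0,"rx":0,"ry":0,"rz":1,"fingers":255},{"dx":0,"dy":0,"dz":0,"rx":0,"ry":0,"rz":1,"fingers":255},{"dx":0,"dy":0,"dz":0,"rx":0,"ry":0,"rz":1,"fingers":255},{"dx":0,"dy":0,"dz":0,"rx":0,"ry":0,"rz":1,"fingers":255},{"dx":0,"dy":0,"dz":0,"rx":0,"ry":0,"rz":1,"fingers":255},{"dx":0,"dy":0,"dz":0,"rx":0,"ry":0,"rz":1,"fingers":255}]'; python3 st2.py
```

```text
t: 31.7
position: [468.8, 109.3, 91.7]
tcp_rot: [0.0, 0.068, 0.998, -0.0]
contact_force: [-2.7, -0.8, 7.4]
opening: 13.1
grip_force: 40.1
tcp [[-79.5   0.3  91.7]] yaw 172.22 q7 0.58 open 13.1 grip 40.1 F [-2.7 -0.8  7.4] M [-0.27  0.34 -0.02] t 31.7
t: 32.95
position: [468.2, 108.5, 91.7]
tcp_rot: [0.0, 0.559, 0.829, -0.001]
contact_force: [-6.2, -6.2, 13.2]
opening: 13.3
grip_force: 40.9
tcp [[-79.9  -0.6  91.7]] yaw 112.01 q7 -0.32 open 13.3 grip 40.9 F [-6.2 -6.2 13.2] M [-1.44  1.37  0.03] t 32.95
```

```bash
python3 -m inch '[{"dx":0,"dy":0,"dz":0,"rx":0,"ry":0,"rz":1,"fingers":255},{"dx":0,"dy":0,"dz":0,"rx":0,"ry":0,"rz":1,"fingers":255},{"dx":0,"dy":0,"dz":0,"rx":0,"ry":0,"rz":1,"fingers":255},{"dx":0,"dy":0,"dz":0,"rx":0,"ry":0,"rz":1,"fingers":255},{"dx":0,"dy":0,"dz":0,"rx":0,"ry":0,"rz":1,"fingers":255},{"dx":0,"dy":0,"dz":0,"rx":0,"ry":0,"rz":1,"fingers":255},{"dx":0,"dy":0,"dz":0,"rx":0,"ry":0,"rz":1,"fingers":255},{"dx":0,"dy":0,"dz":0,"rx":0,"ry":0,"rz":1,"fingers":255},{"dx":0,"dy":0,"dz":0,"rx":0,"ry":0,"rz":1,"fingers":255},{"dx":0,"dy":0,"dz":0,"rx":0,"ry":0,"rz":1,"fingers":255}]'; python3 st2.py
```

```text
t: 34.2
position: [467.2, 108.6, 91.7]
tcp_rot: [0.0, 0.899, 0.439, -0.001]
contact_force: [-13.6, -4.9, 19.2]
opening: 13.3
grip_force: 41.9
tcp [[-81.   -0.6  91.7]] yaw 52.02 q7 -1.25 open 13.3 grip 41.9 F [-13.6  -4.9  19.2] M [-1.22  2.93  0.05] t 34.2
```

```bash
python3 -m inch '[{"dx":0,"dy":0,"dz":0,"rx":0,"ry":0,"rz":1,"fingers":255},{"dx":0,"dy":0,"dz":0,"rx":0,"ry":0,"rz":1,"fingers":255},{"dx":0,"dy":0,"dz":0,"rx":0,"ry":0,"rz":1,"fingers":255},{"dx":0,"dy":0,"dz":0,"rx":0,"ry":0,"rz":0.75,"fingers":255},{"dx":0,"dy":0,"dz":0,"rx":0,"ry":0,"rz":0,"fingers":255},{"dx":0,"dy":0,"dz":0,"rx":0,"ry":0,"rz":0,"fingers":255},{"dx":0,"dy":0,"dz":0,"rx":0,"ry":0,"rz":0,"fingers":105},{"dx":0,"dy":0,"dz":0,"rx":0,"ry":0,"rz":0,"fingers":105},{"dx":0,"dy":0,"dz":0,"rx":0,"ry":0,"rz":0,"fingers":105},{"dx":0,"dy":0,"dz":0,"rx":0,"ry":0,"rz":0,"fingers":105}]'; python3 st2.py;  python3 -m inch '[{"dx":0,"dy":0,"dz":-1,"rx":0,"ry":0,"rz":0,"fingers":105},{"dx":0,"dy":0,"dz":-1,"rx":0,"ry":0,"rz":0,"fingers":105},{"dx":0,"dy":0,"dz":-1,"rx":0,"ry":0,"rz":0,"fingers":105},{"dx":0,"dy":0,"dz":-1,"rx":0,"ry":0,"rz":0,"fingers":105},{"dx":0,"dy":0,"dz":-1,"rx":0,"ry":0,"rz":0,"fingers":105},{"dx":0,"dy":0,"dz":-1,"rx":0,"ry":0,"rz":0,"fingers":105},{"dx":0,"dy":0,"dz":-1,"rx":0,"ry":0,"rz":0,"fingers":105},{"dx":0,"dy":0,"dz":-1,"rx":0,"ry":0,"rz":0,"fingers":105},{"dx":0,"dy":0,"dz":0,"rx":0,"ry":0,"rz":0,"fingers":105},{"dx":0,"dy":0,"dz":0,"rx":0,"ry":0,"rz":0,"fingers":105}]'; python3 look.py w6; python3 dial.py w6; python3 st2.py
```

```text
t: 35.45
position: [468.5, 109.4, 91.1]
tcp_rot: [-0.0, 0.967, 0.257, 0.0]
contact_force: [0.0, -0.3, -0.3]
opening: 50.3
grip_force: 0.0
tcp [[-79.7   0.4  91.1]] yaw 29.74 q7 -1.59 open 50.3 grip 0.0 F [ 0.  -0.3 -0.3] M [-0.06  0.01 -0.04] t 35.45
t: 36.7
position: [468.2, 109.3, 290.6]
tcp_rot: [0.0, 0.967, 0.257, -0.0]
contact_force: [0.5, 0.1, -0.3]
opening: 50.1
grip_force: 0.0
white plate [('red', np.int64(33), 152.5, [-29.2, 15.2]), ('yellow', np.int64(33), 153.1, [-14.9, -29.4]), ('green', np.int64(23), 153.5, [29.7, -14.8]), ('blue', np.int64(23), 152.8, [15.3, 29.6])] | bar 152.9 rect (array([-2.3,  3.7]), array([16. , 47.2]), 62.9) markmean [-19.3  13.8] 22 585 r>21 mean [-19.2  12.8]
black plate [('red', np.int64(37), 118.8, [-16.1, 29.3]), ('yellow', np.int64(35), 118.8, [-29.1, -16.0]), ('green', np.int64(26), 119.6, [16.3, -28.6]), ('blue', np.int64(29), 119.4, [28.9, 16.2])] | bar -149.5 rect (array([4.2, 2.9]), array([47.8, 13.6]), 30.1) markmean [7.1 4.5] 233 631 r>21 mean [21.2 12.8]
orange plate [('red', np.int64(37), -51.3, [20.4, -25.4]), ('yellow', np.int64(45), -50.6, [25.9, 21.3]), ('blue', np.int64(27), -52.1, [-25.8, -20.1])] | bar 128.3 rect (array([-1.8,  3. ]), array([14.1, 47.5]), 38.4) markmean [-13.8  19.6] 10 719 r>21 mean [-14.5  19.4]
tcp [[-8.020e+01  2.000e-01  2.903e+02]] yaw 29.74 q7 -1.45 open 49.8 grip 0.0 F [-0.5  0.2 -0.1] M [ 0.   -0.02  0.03] t 36.75
```

View pics/w6.png

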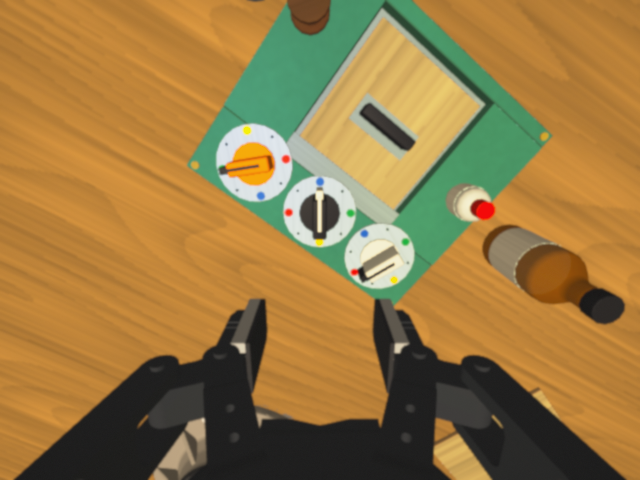

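The picture shows the orange nose on its hidden green dot (222,170), the black dial's white nose at blue (320,182) and the white nose at red (355,272), each within about 1.5°. The hatch is seated, the bystanders are standing and the robot is clear, so I'm handing in.

```bash
python3 -c "
from rig import r
print(r.close_job())"
```

```text
the job is handed in; nothing more can be done
None
```

The job is handed in, with no verdict returned: by my last measurements the hatch was seated flat under the lip, white was at red, orange at green and black at blue (each within about 1.5°), the bystanders had not been touched, and the robot was clear at about 37 s.

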